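Tip wooden balls from a lowered chute into a shallow dish

ROBOT

A 6-joint arm with a two-finger parallel gripper is mounted at the origin on the work surface; the furniture and walls round the work are solid. World frame = base frame: x ahead of the robot, y to its left, z up, the work surface at z = 0. Lengths are in m, angles in rad, forces in N, time in s.
With the tool pointing down it reaches from about 0.35 to 0.85 m from the base axis. Payload 8.1 kg.
Tool frame: the origin (TCP) lies at the centre of the arm's flange, where the gripper is bolted on; the fingertips stand 186 mm ahead of it and the grasp point (between the pads) lies 167 mm ahead of it (robot.grasp_offset is the distance from the TCP to the grasp point, in m); z points along the fingers, y is the line along which they close (so a half turn about z gives the same grasp; the last joint's range is limited). The gripper opens to 93 mm and grips with 3 to 60 N. Pads are 15 mm wide; open, the fingers measure 128 mm over their backs; the gripper's body (75 mm by 188 mm) begins 65 mm behind the grasp point.
Start: joints at [1.052, 0.13, 1.488, -0, 1.523, -0.085], TCP at [0.252, 0.544, 0.405] pointing down, gripper open.
Joint ranges: [-2.96, 2.96], [-0.89, 2.26], [0.02, 2.5], [-1.34, 4.48], [0, 2.73], [-2.66, 2.66]. Speed limits (rad/s): [2.39, 2.39, 2.79, 3.14, 3.14, 3.14].

INTERFACE

Orientations are given as a rotation vector (axis times angle).
In Python, from plant import robot gives the robot as it stands.
- The arm moves only by the tool drive_tool, never from a script. Its argument "moves" is one flat list of numbers, 7 for each row, row after row: the finger opening in mm, from 0 to 93, then the shift along the tool's x, y, z in mm, then the turn, a rotation vector about the tool's x, y, z in degrees. A call has 1 to 8 rows; each row shifts and turns the commanded pose from where the row before left it, along the tool's axes as they then stand; what a row does not reach is not made up. A row lasts 1/10 s, in which the tool goes at most 50 mm and 8.59 degrees, less where a joint would pass 70% of its speed; a pose out of reach is approached as far as the arm can. A call is refused whole if a number of a shift passes 50 or a number of a turn 8.59, either way. A call with a gripper value outside its range is refused whole. The fingers move at their own pace and stop on an object; "grip_force" is the grip in N (left out, the last holds). Time passes only in rows, so rows that do not move let the fingers close. It gives the time, the measured TCP pose, the force, the opening and the grip force at its end, in the units of the state.
- robot.read_state(): the state, without advancing time (a new reading comes with each control period).
- robot.read_camera(name): name is "scene" or "top" or "wrist"; returns a dict with "color" (420x560x3 uint8, red, green, blue), "depth" (420x560 float32, m along the optical axis (not along the pixel's ray), 0 where there is no reading), "mtx" (3x3 intrinsics, pixels), "R" (3x3) and "t" (3): a world point X has camera coordinates R X + t. Camera axes: x right, y down, z forward; pixel columns grow to the right and rows downward; lengths in m; the calibration is good to about 2 mm. The wrist camera is an equidistant fisheye: a pixel r from the principal point sees the ray r / f radians off the axis. A picture is of the moment at which its call begins.
- robot.close_job(): hands the job in; it is judged then, once.
The state is a dict: "t": time; "q": joint angles; "dq": joint speeds; "joint_torque": joint torques, N m; "tool_pos": TCP position; "orientation": TCP orientation; "force": force on the tool from outside, world axes, zero at the start; "wrist_torque": the same for the moment, N m; "opening": finger opening in m; "gripper_force": force on a finger pad.
Only numpy, scipy, OpenCV 4.12 (cv2) and the standard library are available. Lean on these libraries where they do the work, as an engineer would, in place of code of your own. Each camera call takes 0.05 s, during which the arm holds its last target. There are 200 camera calls.

TASK

Slide the shallow steel dish along the table into the V-shaped fence of the pouring stand, until it sits against both sides of the V below the chute. Then push the cap on the stand's post down until the lip of the chute hangs one to two centimetres above the dish's rim, without pressing the stand onto the dish, and only then push the chute's wooden bar over gently so that all six balls roll out into the dish and none is spilt. Let the chute swing back, leave the full dish in the fence and the chute lowered, and leave the other things on the table alone.

Things in the scene. Friction and masses are not known exactly. Their poses are not given: they have to be found in the camera images.
- dish: loose round shallow dish of bare steel with steep sides, 144 mm across, 24 mm high, wall 4 mm, floor 4 mm thick, 0.2 to 0.4 kg, standing on the table on the robot's left. Origin: centre of its underside; z up. It slides when pushed.
- nest (a point): point on the table where the dish's centre is when it rests against both bars of the fixed stand's V fence. Axes: x points from the V's open mouth back to the stand's post (190 mm along +x), z up. The two wooden bars stand at 45 degrees either side of x, 16 mm high, up to 90 mm off the axis; the dish comes in from -x. Behind lies a plywood base 12 mm thick, x 78 to 250 mm, 150 mm wide.
- lip (a point): middle of the chute's lower front edge, also its hinge axis (along the stand's y); 30 mm along the stand's x from nest, 150 mm above the table at first. It moves down with the carriage and stays put when the chute tips. The dish's rim is 24 mm above the table, so wanted lip height is 34 to 44 mm; below about 28 mm the chute, which slopes 4 degrees down to the rear, presses on the dish.
- carriage: sliding part of the stand: a dark steel sleeve 34 mm across on the post, with a black cap on top and two level arms (47 mm either side) that carry the chute. Origin at lip, axes as the stand's. It slides straight down by up to 130 mm under a push of 6 to 8 N and stays where it is left; about 16 N lifts it again. Nothing stops it at the right height.
- cap_top (a point): centre of the flat top of the carriage's black cap (52 mm across, 12 mm thick), on the post's axis; 125 mm above lip, 160 mm farther along the stand's x. Press here, downwards.
- tip_bar (a point): centre of the wooden tipping bar, 14 mm thick, 90 mm long along the stand's y, on two steel stems fixed to the chute. It swings with the chute about lip at 85 mm radius. At rest it leans 0.4 rad to the stand's +x (33 mm behind and 78 mm above lip). Pushing it from behind to the stand's -x tips the chute; 1 to 3 N are enough.
- chute (a joint): tipping angle of the chute in rad: 0 at rest (floor falls 4 degrees to the rear), grows as the bar is pushed to the stand's -x and the rear rises; stop at 0.95. Balls begin to roll at about 0.1 and all are out by about 0.5; let go, it falls back to 0 by its own weight. Aluminium trough 130 mm long, 56 mm wide inside, walls 32 mm, low middle rib, open at the lip.
- ball1_center (a point): centre of a loose plain wooden ball, 25 mm across, 12 g, one of six alike lying in the rear of the chute
- ball2_center (a point): centre of a loose plain wooden ball, 25 mm across, 12 g, one of six alike lying in the rear of the chute
- ball3_center (a point): centre of a loose plain wooden ball, 25 mm across, 12 g, one of six alike lying in the rear of the chute
- ball4_center (a point): centre of a loose plain wooden ball, 25 mm across, 12 g, one of six alike lying in the rear of the chute
- ball5_center (a point): centre of a loose plain wooden ball, 25 mm across, 12 g, one of six alike lying in the rear of the chute
- ball6_center (a point): centre of a loose plain wooden ball, 25 mm across, 12 g, one of six alike lying in the rear of the chute
- jar_b: bystander: small lidded jar of pigment, 56 mm across, 63 mm high; origin under its centre
- jar_c: bystander: lidded jar of pigment, 52 mm across, 71 mm high; origin under its centre
- cup_red: bystander: small portion cup of dye, 69 mm across, 36 mm high; origin under its centre
- tub_white: bystander: small white tub, 66 mm across, 50 mm high; origin under its centre
Not all that is in view belongs to the job. Of the things that look like the dish, the smaller one is meant.

How it is judged:
On the way, in this order (a step that is already met when the one before it is completed fails the run):
1. the dish stands against the fence below the raised chute (horizontal distance between dish and nest below 0.015 m and angle between dish's own z axis and vertical below 0.1 rad and value of joint chute below 0.12 rad and linear speed of dish below 0.02 m/s), for 0.2 s.
2. the chute's lip has been lowered close above the dish, the balls still in it (horizontal distance between dish and nest below 0.015 m and z of lip in the frame of dish below 0.052 m and value of joint chute below 0.12 rad), for 0.2 s.
3. all six balls have rolled into the dish (horizontal distance between each of ball1_center, ball2_center, ball3_center, ball4_center, ball5_center, ball6_center and dish below 0.066 m and z of ball1_center in the frame of dish between 0 and 0.045 m and z of ball2_center in the frame of dish between 0 and 0.045 m and z of ball3_center in the frame of dish between 0 and 0.045 m and z of ball4_center in the frame of dish between 0 and 0.045 m and z of ball5_center in the frame of dish between 0 and 0.045 m and z of ball6_center in the frame of dish between 0 and 0.045 m and z of lip in the frame of dish below 0.052 m), for 0.2 s.
At the end, for the whole second after the job is handed in: all six balls lie in the dish; the dish stands upright and still with its centre within 15 mm of the nest point; the lip is lower than 52 mm above the table (less than 28 mm above the rim); the chute has swung back to less than 0.12 rad (all of step 1 and all of step 3); the robot touches nothing.
It fails at once if the chute is tipped while its lip is more than 28 mm above the dish's rim (not (z of lip in the frame of dish below 0.052 m) and value of joint chute above 0.15 rad).
It fails at once if the chute is tipped while the dish is not below it in the fence (not (horizontal distance between dish and nest below 0.015 m) and value of joint chute above 0.15 rad).
It fails at once if the stand's carriage or chute presses on the dish (contact force between carriage and dish above 2.5 N).
It fails at once if a ball is spilt outside the dish ((height (world z) of ball1_center below 0.02 m and horizontal distance between ball1_center and dish above 0.08 m) or (height (world z) of ball2_center below 0.02 m and horizontal distance between ball2_center and dish above 0.08 m) or (height (world z) of ball3_center below 0.02 m and horizontal distance between ball3_center and dish above 0.08 m) or (height (world z) of ball4_center below 0.02 m and horizontal distance between ball4_center and dish above 0.08 m) or (height (world z) of ball5_center below 0.02 m and horizontal distance between ball5_center and dish above 0.08 m) or (height (world z) of ball6_center below 0.02 m and horizontal distance between ball6_center and dish above 0.08 m)).
It fails at once if a bystander is moved by more than 30 mm (distance of any of jar_b, jar_c, cup_red, tub_white from where it was at the start of the episode above 0.03 m).
It also fails if it takes over 72 s, if anything falls off the work surface, if the arm or the gripper's body presses on something with over 40 N, if the wrist force passes 120 N, or if a joint passes its speed limit or range.

## Working session

There is one attempt and no reset: what is moved stays moved. The work goes in short steps, Python scripts to look and compute and a tool call to move; the robot and the scene stay as the last step left them, time stands still between calls to the robot, and variables do not carry over. Pictures are saved under pics/ and viewed, at most 10 in all, crops included, and the job is handed in when it is done.

Besides the shell and the picture viewer there is one more tool, called after ">>>" by a JSON object that holds its "method" and its "body", one argument or row to a line. drive_tool: Moves the arm, as the interface text tells. Its arguments: {"type":"object","properties":{"moves":{"type":"array","items":{"type":"number"}},"grip_force":{"type":"number"}},"required":["moves"]}

```bash
mkdir -p pics
cat > h.py <<'E'
import numpy as np, cv2
from scipy.spatial.transform import Rotation as Rn
from plant import robot
def ray(c,uv,z):
    "pixel -> world point on plane height z (pinhole)"
    d=c["R"].T@(np.linalg.inv(c["mtx"])@np.array([uv[0],uv[1],1.])); o=-c["R"].T@c["t"]
    return o+d*(z-o[2])/d[2]
def cloud(c):
    v,u=np.mgrid[:420,:560]; p=np.stack([u,v,np.ones_like(u)],-1)@np.linalg.inv(c["mtx"]).T*c["depth"][...,None]
    return (p-c["t"])@c["R"]
def proj(c,X):
    p=c["mtx"]@(c["R"]@np.asarray(X,float)+c["t"]); return p[:2]/p[2]
E
python3 - <<'E'
from h import *
for n in("top","scene"):
    c=robot.read_camera(n); cv2.imwrite(f"pics/{n}0.png",c["color"][...,::-1]); np.savez(f"{n}0.npz",**c)
    print(n,-c["R"].T@c["t"],c["mtx"].round(1).tolist())
s=robot.read_state();print(s["t"],s["tool_pos"],s["orientation"],Rn.from_rotvec(s["orientation"]).as_matrix().round(3),s["force"])
E
```

```text
top [ 0.26224346 -0.06406904  1.32964928] [[421.7, 0.0, 279.7], [0.0, 421.7, 210.2], [0.0, 0.0, 1.0]]
scene [ 0.12293583 -0.67237484  1.00604672] [[383.2, 0.0, 281.5], [0.0, 383.2, 211.0], [0.0, 0.0, 1.0]]
0.1 [0.25208346 0.54426394 0.40379709] [-6.76049825e-01 -3.06745298e+00  2.44684887e-03] [[-0.907  0.42  -0.001]
 [ 0.42   0.907 -0.001]
 [ 0.    -0.002 -1.   ]] [ 0.50614289  0.29493006 -0.06406783]
```

View pics/top0.png

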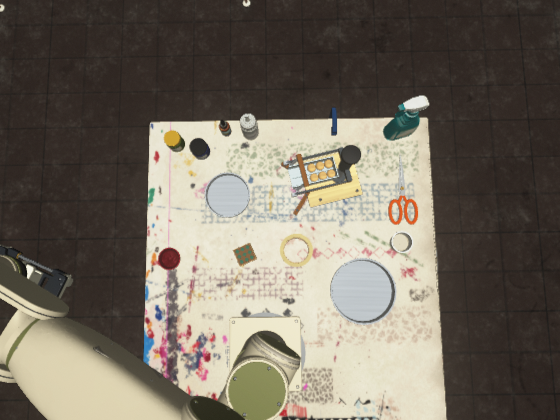

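View pics/scene0.png

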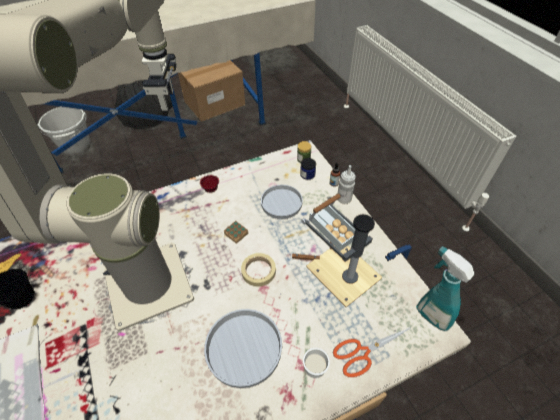

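The top view shows the small dish at about (228,195), the stand's base at (332,185), its cap at (348,155) and the chute with six balls at (320,172). The larger dish at (363,290) is the decoy. The scene view shows the same layout.

Run:
```python
from h import *
c=dict(np.load("top0.npz")); s=dict(np.load("scene0.npz"))
cv2.imwrite("pics/crop.png",np.hstack([cv2.resize(c["color"][110:240,190:380],None,fx=2.1,fy=2.1*1.5,interpolation=2)[:560],cv2.resize(s["color"][170:320,250:410],None,fx=2.4,fy=2.73,interpolation=2)[:409].repeat(1,0) if 0 else cv2.resize(s["color"][170:320,250:410],(400,409),interpolation=2)])[...,::-1])
P=cloud(c); Q=cloud(s)
# cap: top plane points near z=.275
for n,X in(("top",P),("scene",Q)):
    m=(abs(X[...,2]-.275)<.008)&(X[...,0]>.3)&(X[...,0]<.8)&(abs(X[...,1])<.5)
    k,l,st,ce=cv2.connectedComponentsWithStats(m.astype(np.uint8))
    for i in range(1,k):
        if st[i,4]>20: print(n,"cap",st[i],X[l==i].mean(0),(X[l==i].min(0)+X[l==i].max(0))/2,np.ptp(X[l==i],0))
# dish rim: points z .018-.03 near dish
for n,X in(("top",P),("scene",Q)):
    g=ray(c,(228,195),.02)
    m=(np.hypot(X[...,0]-g[0],X[...,1]-g[1])<.1)&(X[...,2]>.015)&(X[...,2]<.04)
    if m.sum()>5:
        x=X[m]; A=np.c_[2*x[:,:2],np.ones(len(x))]; a=np.linalg.lstsq(A,(x[:,:2]**2).sum(1),rcond=None)[0]
        print(n,"dish",g,a[:2],np.sqrt(a[2]+a[0]**2+a[1]**2),m.sum(),x.min(0),x.max(0))
# wooden bars / ply
hsv=cv2.cvtColor(c["color"],cv2.COLOR_RGB2HSV)
for nm,lo,hi,z in(("ply",(15,60,150),(30,255,255),.012),("brown",(5,90,60),(14,255,220),.016),("balls",(8,60,180),(20,200,255),.16)):
    m=cv2.inRange(hsv,lo,hi); m[:120]=0; m[240:]=0; m[:,:270]=0; m[:,385:]=0
    k,l,st,ce=cv2.connectedComponentsWithStats(m)
    for i in range(1,k):
        if st[i,4]>8:
            r=cv2.minAreaRect(np.argwhere(l==i)[:,::-1].astype(np.float32)); print(nm,st[i],np.round(r[0],1),np.round(r[1],1),round(r[2]),ray(c,r[0],z).round(3),"z~",np.median(P[l==i][:,2]).round(3),[ray(c,b,z)[:2].round(3).tolist() for b in cv2.boxPoints(r)])
for n,u in(("jarb",(173,138)),("jarc",(200,148)),("cup",(169,258)),("tub",(401,242)),("bigdish",(363,290)),("tape",(297,250)),("wood",(245,254))): print(n,ray(c,u,.03).round(3))
```

```text
Traceback (most recent call last):
ValueError: all the input array dimensions except for the concatenation axis must match exactly, but along dimension 0, the array at index 0 has size 410 and the array at index 1 has size 409
```

Run:
```python
from h import *
c=dict(np.load("top0.npz")); s=dict(np.load("scene0.npz"))
cv2.imwrite("pics/crop.png",cv2.resize(c["color"][120:240,200:360],(800,600),interpolation=2)[...,::-1])
P=cloud(c); Q=cloud(s)
for n,X in(("top",P),("scene",Q)):
    m=(abs(X[...,2]-.275)<.008)&(X[...,0]>.3)&(X[...,0]<.8)&(abs(X[...,1])<.5)
    k,l,st,ce=cv2.connectedComponentsWithStats(m.astype(np.uint8))
    for i in range(1,k):
        if st[i,4]>20: print(n,"cap",st[i],X[l==i].mean(0),(X[l==i].min(0)+X[l==i].max(0))/2,np.ptp(X[l==i],0))
for n,X in(("top",P),("scene",Q)):
    g=ray(c,(228,195),.02)
    m=(np.hypot(X[...,0]-g[0],X[...,1]-g[1])<.1)&(X[...,2]>.015)&(X[...,2]<.04)
    if m.sum()>5:
        x=X[m]; A=np.c_[2*x[:,:2],np.ones(len(x))]; a=np.linalg.lstsq(A,(x[:,:2]**2).sum(1),rcond=None)[0]
        print(n,"dish",g,a[:2],np.sqrt(a[2]+a[0]**2+a[1]**2),m.sum(),x.min(0),x.max(0))
hsv=cv2.cvtColor(c["color"],cv2.COLOR_RGB2HSV)
for nm,lo,hi,z in(("ply",(15,60,150),(30,255,255),.012),("brown",(5,90,60),(14,255,220),.016),("balls",(8,60,180),(20,200,255),.16)):
    m=cv2.inRange(hsv,lo,hi); m[:120]=0; m[240:]=0; m[:,:270]=0; m[:,385:]=0
    k,l,st,ce=cv2.connectedComponentsWithStats(m)
    for i in range(1,k):
        if st[i,4]>8:
            r=cv2.minAreaRect(np.argwhere(l==i)[:,::-1].astype(np.float32)); print(nm,st[i],np.round(r[0],1),np.round(r[1],1),round(r[2]),ray(c,r[0],z).round(3),"z~",np.median(P[l==i][:,2]).round(3),[ray(c,b,z)[:2].round(3).tolist() for b in cv2.boxPoints(r)])
for n,u in(("jarb",(173,138)),("jarc",(200,148)),("cup",(169,258)),("tub",(401,242)),("bigdish",(363,290)),("tape",(297,250)),("wood",(245,254))): print(n,ray(c,u,.03).round(3))
```

```text
top cap [341 145  20  20 308] [ 0.54310732 -0.23711581  0.27442675] [ 0.54400018 -0.23767551  0.27306782] [0.05083067 0.04938253 0.01209645]
scene cap [353 215  22  18 303] [ 0.53988224 -0.24300279  0.27334132] [ 0.54128324 -0.24107513  0.27258971] [0.05052009 0.05024508 0.01074295]
top dish [0.48703442 0.11137593 0.02      ] [0.48805961 0.11448962] 0.06920241916093359 233 [0.41647983 0.04462165 0.01501488] [0.55856339 0.18607611 0.02996038]
scene dish [0.48703442 0.11137593 0.02      ] [0.48526911 0.11017076] 0.06919702815381676 215 [0.41383598 0.03916263 0.01501235] [0.55685197 0.18387451 0.02766671]
ply [303 153  38  15 115] [321.8 158.2] [36.6 14. ] 7 [ 0.603 -0.188  0.012] z~ 0.012 [[0.588, -0.127], [0.634, -0.133], [0.618, -0.249], [0.572, -0.243]]
ply [307 160  26  12 169] [319.5 165.5] [ 7.7 25.5] 77 [ 0.579 -0.18   0.012] z~ 0.168 [[0.582, -0.138], [0.6, -0.217], [0.575, -0.222], [0.558, -0.143]]
ply [307 164  56  43 901] [332.1 185.9] [31.  54.3] 74 [ 0.512 -0.218  0.012] z~ 0.012 [[0.539, -0.123], [0.583, -0.291], [0.486, -0.313], [0.442, -0.147]]
ply [310 170  25  11 158]
[... 1600 characters left out ...]
, -0.135], [0.548, -0.154], [0.528, -0.154], [0.528, -0.134]]
balls [319 171   8   8  42] [322.5 174.5] [7. 7.] 90 [ 0.517 -0.175  0.16 ] z~ 0.167 [[0.527, -0.165], [0.527, -0.185], [0.507, -0.184], [0.507, -0.165]]
balls [328 170   7   7  37] [331. 173.] [6. 6.] 90 [ 0.521 -0.199  0.16 ] z~ 0.167 [[0.53, -0.191], [0.53, -0.208], [0.512, -0.207], [0.513, -0.19]]
balls [311 174   7   7  38] [314. 177.] [6. 6.] 90 [ 0.51  -0.151  0.16 ] z~ 0.17 [[0.519, -0.142], [0.519, -0.159], [0.502, -0.159], [0.502, -0.142]]
jarb [0.673 0.286 0.03 ]
jarc [0.638 0.199 0.03 ]
cup [0.292 0.291 0.03 ]
tub [ 0.33  -0.422  0.03 ]
bigdish [ 0.187 -0.299  0.03 ]
tape [ 0.311 -0.102  0.03 ]
wood [0.301 0.058 0.03 ]
```

View pics/crop.png

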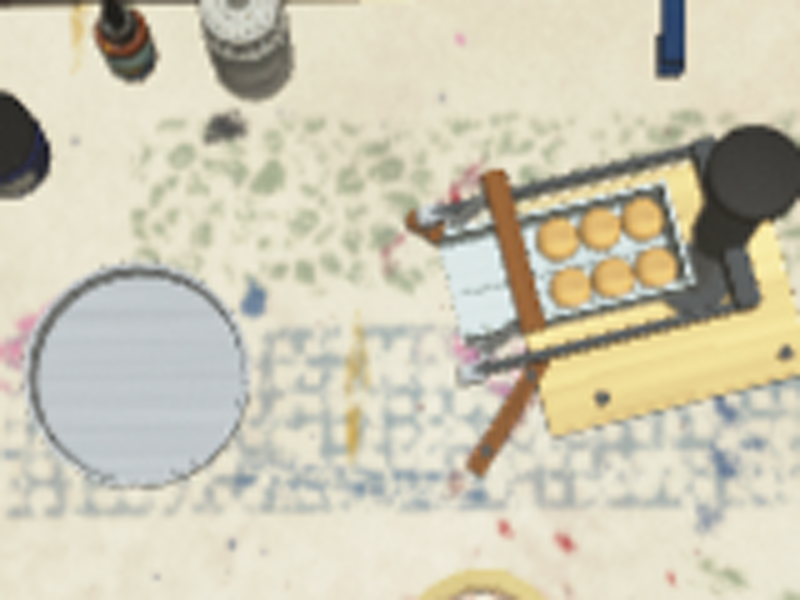

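Top crop: the dish is at crop (138,375). The V bars show at (505,420) and (425,225), the tipping bar at (515,250), the balls around (605,255), and the cap at (750,170). The stand's x axis points at about -76° in world, which puts the nest near (0.496,-0.055). My plan is to push the dish from behind with the fingers open as a cradle, so I first rotate the tool and travel there.

>>> {"method": "drive_tool", "body": {
  "moves": [93,0,0,0,0,0,8.5,93,0,0,0,0,0,8.5,93,0,0,0,0,0,8.5,93,0,0,0,0,0,8.5,93,0,0,0,0,0,8.5,93,0,0,0,0,0,8.5]
}}

```text
t: 0.7
tool_pos: [0.2521, 0.5443, 0.4041]
orientation: [1.938, 2.472, -0.002]
force: [-0.1, -0.1, 0.2]
opening: 0.0932
gripper_force: 0.0
```

>>> {"method": "drive_tool", "body": {
  "moves": [93,-48,15,0,0,0,0,93,-48,15,0,0,0,0,93,-48,15,0,0,0,0,93,-48,15,0,0,0,0,93,-48,15,0,0,0,0,93,-48,15,0,0,0,0,93,-48,16,0,0,0,0,93,-48,16,0,0,0,0]
}}

```text
t: 1.5
tool_pos: [0.4633, 0.2025, 0.4045]
orientation: [-1.931, -2.478, 0.0]
force: [1.0, 0.6, -0.0]
opening: 0.093
gripper_force: 0.0
```

```bash
cat >> h.py <<'E'
A=np.radians(-76); ex=np.array([np.cos(A),np.sin(A),0]); ey=np.array([-ex[1],ex[0],0])
cap=np.array([.542,-.2395,.275]); nest=cap-.19*ex; nest[2]=0
def to(sx,sy,z):
    "tool-axis mm / deg from measured pose to stand-frame target (m), tool down, y along stand y"
    s=robot.read_state(); R=Rn.from_rotvec(s["orientation"]); p=nest+sx*ex+sy*ey; p[2]=z
    d=s["tool_pos"]-nest; T=Rn.from_matrix(np.c_[-ex,ey,[0,0,-1]])
    print("t",round(s["t"],2),"stand pos mm",(1e3*np.array([d@ex,d@ey,d[2]])).round(1),"tool shift",(1e3*R.inv().apply(p-s["tool_pos"])).round(1),"turn",np.degrees((R.inv()*T).as_rotvec()).round(2),"F",s["force"].round(2),"open",s["opening"])
E
python3 -c "
from h import *
to(-.256,.032,.196)"
```

```text
t 1.5 stand pos mm [-257.9   30.5  404.5] tool shift [ -1.9   1.5 208.5] turn [-0.01 -0.    0.15] F [ 0.98  0.57 -0.02] open 0.09299831366759875
```

>>> {"method": "drive_tool", "body": {
  "moves": [93,0,1,40,0,0,0,93,0,0,45,0,0,0,93,0,0,45,0,0,0,93,0,0,40,0,0,0,93,0,0,25,0,0,0,93,0,0,13,0,0,0,93,0,0,0,0,0,0]
}}

```text
t: 2.2
tool_pos: [0.4627, 0.2043, 0.1948]
orientation: [-1.93, -2.476, 0.005]
force: [0.6, 0.4, -0.2]
opening: 0.0928
gripper_force: 0.0
```

>>> {"method": "drive_tool", "body": {
  "moves": [93,-9,0,0,0,0,0,93,-9,0,0,0,0,0,93,-8,0,0,0,0,0,93,-8,0,0,0,0,0,93,-8,-1,0,0,0,0,93,-10,-2,0,0,0,0,93,-10,-2,0,0,0,0,93,-10,-2,0,0,0,0]
}}

```text
t: 3.0
tool_pos: [0.4747, 0.1324, 0.197]
orientation: [1.931, 2.478, 0.001]
force: [0.3, 3.0, 3.7]
opening: 0.0927
gripper_force: 2.2
```

```bash
cat >> h.py <<'E'
def dish(c,r=.1,lo=.018,hi=.03):
    "circle fit to steel-floor/rim region via depth at rim height near the previous estimate"
    X=cloud(c); return X
E
python3 - <<'E'
from h import *
to(-.0625,0,.196)
c=robot.read_camera("top"); s=robot.read_camera("scene")
im=np.hstack([cv2.resize(c["color"][130:250,190:370],(400,267)),cv2.resize(s["color"][150:310,230:410],(400,267),interpolation=2)]); 
cv2.imwrite("pics/push1.png",cv2.resize(im,None,fx=1,fy=1.3)[...,::-1])
E
```

```text
t 3.0 stand pos mm [-187.1   24.7  197. ] tool shift [-124.5  -25.     1. ] turn [ 0.04 -0.01  0.15] F [0.31 3.   3.72] open 0.09270772859322629
```

View pics/push1.png

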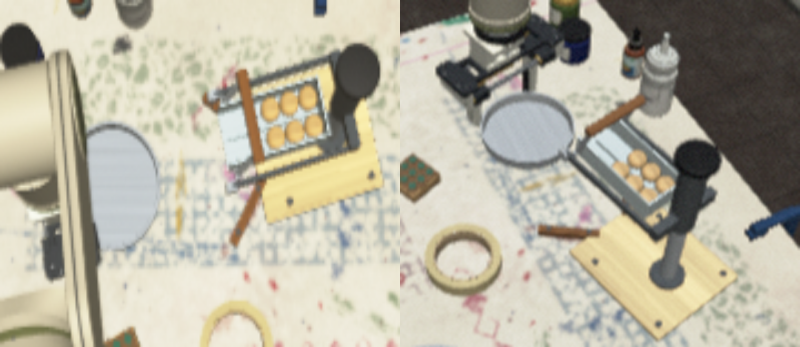

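The dish sits in the cradle and is moving with the gripper. Left panel: dish at (125,185). The path to the V is clear, so I keep pushing.

>>> {"method": "drive_tool", "body": {
  "moves": [93,-10,-2,0,0,0,0,93,-10,-2,0,0,0,0,93,-10,-2,0,0,0,0,93,-10,-2,0,0,0,0,93,-10,-2,0,0,0,0,93,-10,-2,0,0,0,0,93,-10,-2,0,0,0,0,93,-10,-2,0,0,0,0]
}}

```text
t: 3.9
tool_pos: [0.4785, 0.0507, 0.1966]
orientation: [-1.931, -2.478, 0.0]
force: [0.1, 0.1, -0.9]
opening: 0.0932
gripper_force: 0.5
```

>>> {"method": "drive_tool", "body": {
  "moves": [93,-6,-1,0,0,0,0,93,-4,-1,0,0,0,0,93,-4,-1,0,0,0,0,93,-4,-1,0,0,0,0,93,-4,-1,0,0,0,0,93,-4,0,0,0,0,0]
}}

```text
t: 4.5
tool_pos: [0.48, 0.025, 0.1967]
orientation: [-1.931, -2.478, 0.0]
force: [-0.2, 0.1, -1.5]
opening: 0.093
gripper_force: 0.6
```

Run:
```python
from h import *
to(-.0625,0,.196)
c=robot.read_camera("scene"); cv2.imwrite("pics/push2.png",cv2.resize(c["color"][170:310,240:410],(680,560),interpolation=2)[...,::-1])
```

```text
t 4.5 stand pos mm [-81.7   3.8 196.7] tool shift [-19.1  -3.9   0.7] turn [-0.01 -0.01  0.16] F [-0.17  0.07 -1.55] open 0.0929857059063648
```

View pics/push2.png

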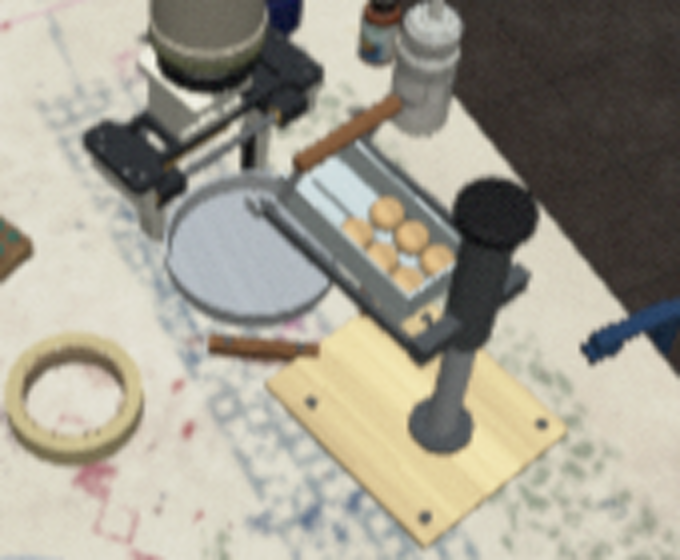

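The dish, at (250,250) in the crop, is still short of the fence bar at (265,345), and the gripper is clear of the chute. I push on slowly and watch the force.

>>> {"method": "drive_tool", "body": {
  "moves": [93,-3,-1,0,0,0,0,93,-3,-1,0,0,0,0,93,-2,0,0,0,0,0,93,-2,0,0,0,0,0,93,-2,0,0,0,0,0,93,-2,0,0,0,0,0]
}}

```text
t: 5.15
tool_pos: [0.4816, 0.011, 0.1967]
orientation: [-1.931, -2.478, -0.0]
force: [-0.8, 0.7, -0.1]
opening: 0.0926
gripper_force: 0.7
```

>>> {"method": "drive_tool", "body": {
  "moves": [93,-1,0,0,0,0,0,93,-1,0,0,0,0,0,93,-1,0,0,0,0,0]
}}

```text
t: 5.45
tool_pos: [0.4823, 0.0082, 0.1967]
orientation: [-1.931, -2.478, -0.0]
force: [0.3, 1.5, -0.0]
opening: 0.0928
gripper_force: 0.7
```

>>> {"method": "drive_tool", "body": {
  "moves": [93,-1,0,0,0,0,0,93,-1,0,0,0,0,0]
}}

```text
t: 5.65
tool_pos: [0.4828, 0.0062, 0.1968]
orientation: [1.931, 2.478, 0.0]
force: [-1.1, 1.3, -0.8]
opening: 0.0929
gripper_force: 0.7
```

>>> {"method": "drive_tool", "body": {
  "moves": [93,-1,0,0,0,0,0,93,-1,0,0,0,0,0]
}}

```text
t: 5.85
tool_pos: [0.4833, 0.0043, 0.1967]
orientation: [-1.931, -2.478, -0.0]
force: [-0.6, 3.3, -0.6]
opening: 0.0929
gripper_force: 1.9
```

>>> {"method": "drive_tool", "body": {
  "moves": [93,-1,0,0,0,0,0,93,-1,0,0,0,0,0]
}}

```text
t: 6.05
tool_pos: [0.4838, 0.0032, 0.1967]
orientation: [-1.931, -2.476, -0.003]
force: [0.1, 12.4, 0.4]
opening: 0.093
gripper_force: 6.1
```

Run:
```python
from h import *
to(-.0625,0,.196)
c=robot.read_camera("scene"); cv2.imwrite("pics/push3.png",cv2.resize(c["color"][200:280,270:370],(750,600),interpolation=2)[...,::-1]); np.savez("s3.npz",**c)
```

```text
t 6.05 stand pos mm [-59.6   2.2 196.7] tool shift [ 2.9 -2.2  0.7] turn [ 0.03 -0.14  0.12] F [ 0.11 12.39  0.39] open 0.09304409530777129
```

View pics/push3.png

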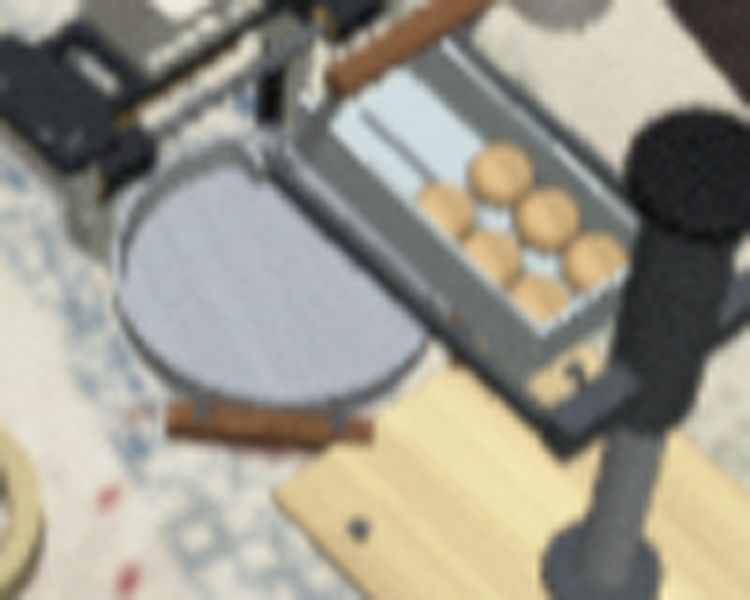

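The dish touches the near fence bar at (270,415), and the force rose to 12 N at the expected travel, so it is seated. I back off, rise and check from above.

>>> {"method": "drive_tool", "body": {
  "moves": [93,3,0,0,0,0,0,93,10,0,0,0,0,0,93,25,0,0,0,0,0,93,10,0,-25,0,0,0,93,0,0,-45,0,0,0,93,0,0,-45,0,0,0,93,0,0,-45,0,0,0,93,0,0,-45,0,0,0]
}}

```text
t: 6.9
tool_pos: [0.4715, 0.0493, 0.4036]
orientation: [1.93, 2.478, -0.0]
force: [1.2, -1.3, 0.1]
opening: 0.093
gripper_force: 0.0
```

>>> {"method": "drive_tool", "body": {
  "moves": [0,20,0,-40,0,0,0,0,40,0,-40,0,0,0,0,40,0,-20,0,0,0,0,30,0,0,0,0,0,0,0,0,0,0,0,0,0,0,0,0,0,0,0]
}}

```text
t: 7.5
tool_pos: [0.441, 0.171, 0.4968]
orientation: [1.928, 2.48, -0.001]
force: [1.1, -0.7, -0.4]
opening: 0.0494
gripper_force: 0.0
```

Run:
```python
from h import *
to(.19,0,.48)
for n in("top","scene"):
    c=robot.read_camera(n); X=cloud(c); np.savez(n+"4.npz",**c)
    m=(abs(X[...,2]-.275)<.006)&(np.hypot(X[...,0]-.542,X[...,1]+.24)<.05); x=X[m]
    print(n,"cap",((x.min(0)+x.max(0))/2).round(4),m.sum())
    m=(np.hypot(X[...,0]-nest[0],X[...,1]-nest[1])<.085)&(abs(X[...,2]-.0215)<.0045)&(((X-nest)@ex)<.03); x=X[m]
    A=np.c_[2*x[:,:2],np.ones(len(x))]; a=np.linalg.lstsq(A,(x[:,:2]**2).sum(1),rcond=None)[0]; d=np.r_[a[:2],0]-nest
    print(n,"dish",a[:2],np.sqrt(a[2]+a[0]**2+a[1]**2),m.sum(),"stand",d@ex,d@ey)
    if n=="top": cv2.imwrite("pics/seat.png",cv2.resize(c["color"][140:230,240:360],(800,600),interpolation=2)[...,::-1])
```

```text
t 7.5 stand pos mm [-232.7    1.3  496.8] tool shift [-422.7   -3.2   17.2] turn [-0.02  0.04  0.25] F [ 1.13 -0.66 -0.39] open 0.04943973565777198
top cap [ 0.5438 -0.2377  0.2747] 308
top dish [ 0.49802046 -0.05336975] 0.06921432542568902 109 stand -0.0012409983663546483 0.0023558189817019853
scene cap [ 0.5407 -0.2407  0.2732] 289
scene dish [ 0.49613149 -0.05838122] 0.07027480207379058 89 stand 0.003164626146716922 -0.0006894192786325785
```

View pics/seat.png

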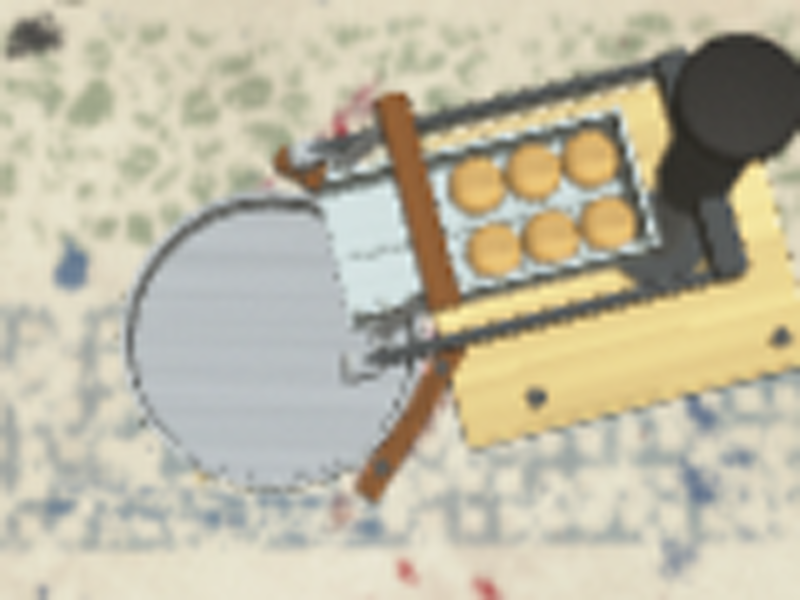

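The top view shows the dish at (270,345) resting against both V bars, near (410,420) and (305,170). The measured centre is within 3 mm of the nest. Next I move over the cap with the fingers closed.

>>> {"method": "drive_tool", "body": {
  "moves": [0,-30,0,0,0,0,0,0,-47,0,0,0,0,0,0,-47,0,0,0,0,0,0,-47,0,0,0,0,0,0,-47,0,0,0,0,0,0,-47,0,0,0,0,0,0,-47,-1,0,0,0,0,0,-47,-2,0,0,0,0]
}}

```text
t: 8.4
tool_pos: [0.5257, -0.1818, 0.4965]
orientation: [-1.933, -2.475, 0.001]
force: [-0.4, -0.6, -0.6]
opening: 0.0005
gripper_force: 0.0
```

>>> {"method": "drive_tool", "body": {
  "moves": [0,-40,0,0,0,0,0,0,-23,0,0,0,0,0,0,0,0,0,0,0,0,0,0,0,0,0,0,0]
}}

```text
t: 8.8
tool_pos: [0.541, -0.2407, 0.4962]
orientation: [-1.933, -2.474, 0.0]
force: [-1.1, -0.7, 0.1]
opening: 0.0004
gripper_force: 0.0
```

```bash
python3 -c "
from h import *
to(.19,0,.461)"
```

```text
t 8.8 stand pos mm [191.   -1.2 496.2] tool shift [ 0.9  1.3 35.2] turn [-0.07 -0.07 -0.01] F [-1.1  -0.71  0.14] open 0.0004043263277286247
```

>>> {"method": "drive_tool", "body": {
  "moves": [0,0,1,10,0,0,0,0,1,0,12,0,0,0,0,0,0,8,0,0,0,0,0,0,5,0,0,0,0,0,0,5,0,0,0,0,0,0,5,0,0,0,0,0,0,5,0,0,0,0,0,0,5,0,0,0]
}}

```text
t: 9.6
tool_pos: [0.5422, -0.2376, 0.4429]
orientation: [1.93, 2.479, 0.001]
force: [-4.1, 3.1, 6.4]
opening: 0.0005
gripper_force: 3.1
```

>>> {"method": "drive_tool", "body": {
  "moves": [0,0,0,5,0,0,0,0,0,0,7,0,0,0,0,0,0,7,0,0,0,0,0,0,7,0,0,0,0,0,0,7,0,0,0,0,0,0,7,0,0,0,0,0,0,7,0,0,0,0,0,0,5,0,0,0]
}}

```text
t: 10.4
tool_pos: [0.5423, -0.2377, 0.3905]
orientation: [1.93, 2.478, 0.001]
force: [-2.2, 2.9, 6.2]
opening: 0.0004
gripper_force: 3.1
```

```bash
cat >> h.py <<'E'
def caph(n="scene"):
    "cap top height (depth, near the post axis; gripper tip excluded by taking the flat plateau), plus arm/ball heights"
    X=cloud(robot.read_camera(n)); d=X-cap; h=np.hypot(d@ex,d@ey); z=X[...,2][(h<.03)]
    b=((X-nest)@ex>-.2)
    print(n,"hist cap z",[(round(a,3),int(k)) for k,a in zip(*np.histogram(z,np.arange(.13,.30,.004))) if k>3])
E
python3 -c "
from h import *
to(.19,0,.35)
caph()"
```

```text
t 10.4 stand pos mm [188.3   0.8 390.5] tool shift [-1.7 -0.8 40.5] turn [ 0.03 -0.    0.18] F [-2.21  2.87  6.18] open 0.0004107008011484198
scene hist cap z [(np.float64(0.13), 9), (np.float64(0.134), 11), (np.float64(0.138), 7), (np.float64(0.142), 16), (np.float64(0.146), 9), (np.float64(0.15), 11), (np.float64(0.154), 11), (np.float64(0.158), 9), (np.float64(0.162), 13), (np.float64(0.166), 13), (np.float64(0.17), 12), (np.float64(0.174), 6), (np.float64(0.178), 6), (np.float64(0.194), 16), (np.float64(0.198), 42), (np.float64(0.202), 93), (np.float64(0.206), 7), (np.float64(0.21), 7), (np.float64(0.214), 7), (np.float64(0.218), 9), (np.float64(0.222), 10), (np.float64(0.226), 9), (np.float64(0.23), 9), (np.float64(0.234), 8), (np.float64(0.242), 7)]
```

>>> {"method": "drive_tool", "body": {
  "moves": [0,0,0,6,0,0,0,0,0,0,6,0,0,0,0,0,0,6,0,0,0,0,0,0,5,0,0,0,0,0,0,4,0,0,0,0,0,0,3,0,0,0,0,0,0,2,0,0,0]
}}

```text
t: 11.15
tool_pos: [0.5425, -0.2379, 0.3589]
orientation: [1.93, 2.478, 0.001]
force: [-2.1, 1.8, 5.8]
opening: 0.0004
gripper_force: 3.0
```

```bash
python3 -c "
from h import *
to(.19,0,.351)
caph()" | cut -c1-1200
```

```text
t 11.15 stand pos mm [188.5   0.9 358.9] tool shift [-1.5 -0.9  7.9] turn [0.05 0.02 0.18] F [-2.12  1.77  5.83] open 0.0003577713300090927
scene hist cap z [(np.float64(0.13), 8), (np.float64(0.134), 8), (np.float64(0.138), 11), (np.float64(0.142), 11), (np.float64(0.162), 7), (np.float64(0.166), 44), (np.float64(0.17), 88), (np.float64(0.174), 6), (np.float64(0.178), 5), (np.float64(0.182), 7), (np.float64(0.186), 11), (np.float64(0.19), 5), (np.float64(0.194), 10), (np.float64(0.198), 5), (np.float64(0.202), 6), (np.float64(0.206), 6), (np.float64(0.274), 5), (np.float64(0.278), 40), (np.float64(0.282), 4), (np.float64(0.286), 8), (np.float64(0.29), 8), (np.float64(0.294), 10)]
```

>>> {"method": "drive_tool", "body": {
  "moves": [0,0,0,3,0,0,0,0,0,0,3,0,0,0,0,0,0,2,0,0,0,0,0,0,0,0,0,0]
}}

```text
t: 11.6
tool_pos: [0.5425, -0.2379, 0.3514]
orientation: [1.93, 2.478, 0.001]
force: [-2.7, 3.1, 9.3]
opening: 0.0004
gripper_force: 4.0
```

>>> {"method": "drive_tool", "body": {
  "moves": [0,0,0,-5,0,0,0,0,0,0,-20,0,0,0,0,0,0,-30,0,0,0,0,0,0,-30,0,0,0,0,0,0,0,0,0,0]
}}

```text
t: 12.1
tool_pos: [0.5431, -0.2386, 0.4408]
orientation: [1.926, 2.472, 0.002]
force: [0.4, -0.1, 0.4]
opening: 0.0
gripper_force: 0.0
```

Run:
```python
from h import *
to(.10,0,.40)
for n in("scene","top"):
    c=robot.read_camera(n); X=cloud(c); np.savez(n+"5.npz",**c); d=X-nest; sx=d@ex; sy=d@ey; z=X[...,2]
    m=(np.hypot(sx-.19,sy)<.022)&(z>.14)&(z<.19); print(n,"cap z",np.median(z[m]).round(4),m.sum(),"table z",np.median(z[(sx>-.2)&(sx<-.1)&(abs(sy)<.1)]))
    hsv=cv2.cvtColor(c["color"],cv2.COLOR_RGB2HSV)
    m=(cv2.inRange(hsv,(3,90,50),(14,255,220))>0)&(z>.1)&(z<.14)&(abs(sy)<.06)&(sx>.03)&(sx<.1)
    if m.any(): print("bar",[(q[m].min().round(4),np.median(q[m]).round(4),q[m].max().round(4)) for q in(sx,sy,z)],m.sum())
    m=(np.hypot(sx,sy)<.08)&(abs(z-.0215)<.0045)&(sx<.0); x=X[m]
    A=np.c_[2*x[:,:2],np.ones(len(x))]; a=np.linalg.lstsq(A,(x[:,:2]**2).sum(1),rcond=None)[0]; e=np.r_[a[:2],0]-nest
    print("dish stand",e@ex,e@ey)
    if n=="scene": cv2.imwrite("pics/low.png",cv2.resize(c["color"][190:310,260:420],(800,600),interpolation=2)[...,::-1])
```

```text
t 12.1 stand pos mm [189.4   1.3 440.8] tool shift [89.6 -1.3 40.3] turn [0.35 0.34 0.15] F [ 0.39 -0.08  0.44] open 1.1856296401341001e-05
scene cap z 0.1639 177 table z -0.0017158528646119492
bar [(np.float64(0.0588), np.float64(0.0662), np.float64(0.0716)), (np.float64(-0.0442), np.float64(-0.0011), np.float64(0.043)), (np.float64(0.1184), np.float64(0.1231), np.float64(0.1265))] 92
dish stand 0.002329279093353612 -0.0013066038176973006
top cap z 0.1649 128 table z 0.00012291660885014775
bar [(np.float64(0.0559), np.float64(0.0616), np.float64(0.0686)), (np.float64(0.0148), np.float64(0.0326), np.float64(0.0484)), (np.float64(0.118), np.float64(0.1235), np.float64(0.1282))] 44
dish stand -0.0013849700958100352 0.0023205292018069743
```

View pics/low.png

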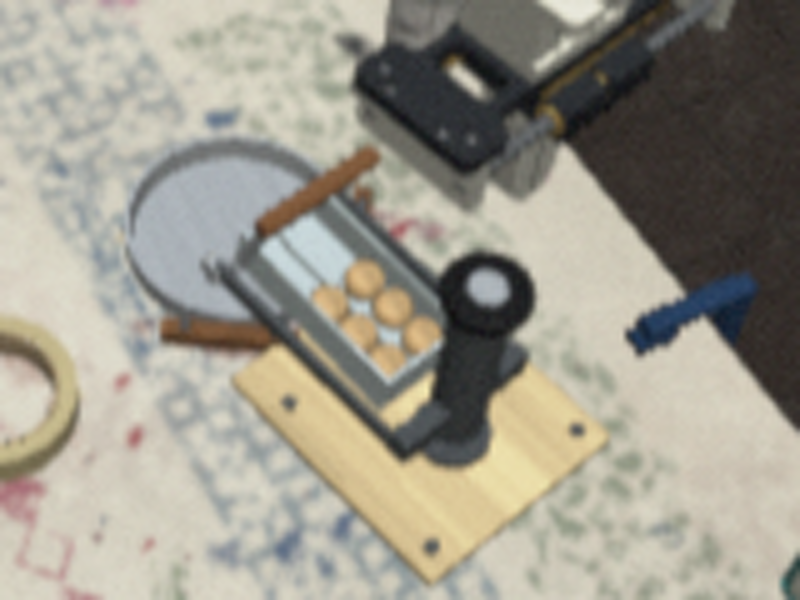

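The crop shows the chute lowered just above the dish, whose centre is at (230,235). All six balls are still in the chute around (370,315). The cap measures about 165 mm, so the lip is at about 40 mm, and the bar agrees. The dish hasn't moved. Next I go behind the tipping bar.

>>> {"method": "drive_tool", "body": {
  "moves": [0,30,0,0,0,0,0,0,40,-1,0,0,0,0,0,24,0,0,0,0,0,0,0,0,30,0,0,0,0,0,0,40,0,0,0,0,0,0,30,0,0,0,0,0,0,0,0,0,0]
}}

```text
t: 12.9
tool_pos: [0.516, -0.1463, 0.3283]
orientation: [-1.924, -2.47, 0.005]
force: [-0.4, 0.6, -0.3]
opening: 0.0002
gripper_force: 0.0
```

```bash
python3 -c "
from h import *
to(.095,0,.292)"
```

```text
t 12.9 stand pos mm [ 93.3  -2.7 328.3] tool shift [-2.   3.  36.2] turn [-0.54 -0.37  0.16] F [-0.37  0.58 -0.32] open 0.00018540952894556485
```

>>> {"method": "drive_tool", "body": {
  "moves": [0,-2,2,15,-0.5,-0.4,0,0,0,1,15,0,0,0,0,0,0,6,0,0,0,0,0,0,0,0,0,0]
}}

```text
t: 13.3
tool_pos: [0.5217, -0.1485, 0.2982]
orientation: [1.926, 2.471, 0.003]
force: [0.4, -0.2, -0.6]
opening: 0.0003
gripper_force: 0.0
```

>>> {"method": "drive_tool", "body": {
  "moves": [0,4,0,0,0,0,0,0,3,0,0,0,0,0,0,2,0,0,0,0,0,0,2,0,0,0,0,0,0,2,0,0,0,0,0]
}}

```text
t: 13.8
tool_pos: [0.5189, -0.1358, 0.2993]
orientation: [1.924, 2.469, 0.004]
force: [0.1, -0.6, -0.5]
opening: 0.0005
gripper_force: 0.0
```

```bash
python3 -c "
from h import *
to(.0775,0,.292)"
```

```text
t 13.8 stand pos mm [ 83.8   2.6 299.3] tool shift [ 6.4 -2.7  7.3] turn [0.52 0.41 0.15] F [ 0.14 -0.58 -0.47] open 0.00046733775765005767
```

>>> {"method": "drive_tool", "body": {
  "moves": [0,0,-2,4,0,0,0,0,0,0,4,0,0,0,0,0,0,0,0,0,0]
}}

```text
t: 14.1
tool_pos: [0.5166, -0.1365, 0.2899]
orientation: [1.925, 2.47, 0.003]
force: [-0.6, 1.1, -0.8]
opening: 0.0003
gripper_force: 0.0
```

```bash
python3 -c "
from h import *
to(.0775,0,.292)
s=robot.read_state();print(s['q'].round(3) if hasattr(s['q'],'round') else s['q'],s['dq'],s['wrist_torque'])"
```

```text
t 14.1 stand pos mm [8.390e+01 2.000e-01 2.899e+02] tool shift [ 6.4 -0.2 -2.1] turn [0.42 0.35 0.14] F [-0.58  1.11 -0.78] open 0.0002532865374608115
[-3.540e-01  3.400e-02  1.804e+00 -1.000e-03  1.294e+00 -6.010e-01] [-0.00080218 -0.00238362 -0.00888045  0.00068153  0.0101774  -0.00085282] [-0.01960777 -0.00859359  0.02585207]
```

>>> {"method": "drive_tool", "body": {
  "moves": [0,3,0,0,0,0,0,0,3,0,0,0,0,0,0,2,0,0,0,0,0,0,2,0,0,0,0,0,0,2,0,0,0,0,0,0,2,0,0,0,0,0,0,2,0,0,0,0,0,0,1,0,0,0,0,0]
}}

```text
t: 14.9
tool_pos: [0.5128, -0.1198, 0.2909]
orientation: [1.924, 2.47, 0.004]
force: [1.1, -2.2, 1.4]
opening: 0.0005
gripper_force: 1.1
```

Run:
```python
from h import *
to(.062,0,.292)
c=robot.read_camera("scene"); cv2.imwrite("pics/tip1.png",cv2.resize(c["color"][190:310,260:420],(800,600),interpolation=2)[...,::-1])
```

```text
t 14.9 stand pos mm [ 66.8   0.6 290.9] tool shift [ 4.8 -0.6 -1.1] turn [0.5  0.4  0.15] F [ 1.09 -2.24  1.43] open 0.0005124669971165938
```

View pics/tip1.png

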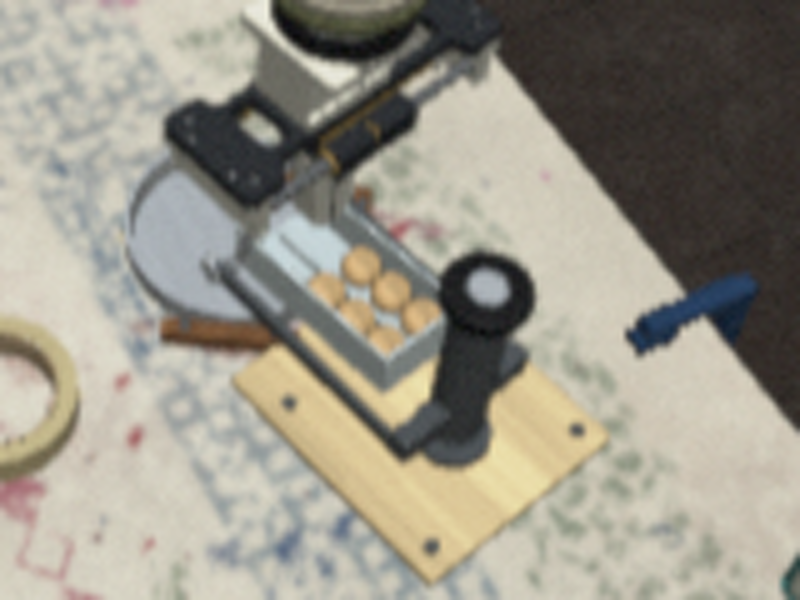

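The finger is on the bar with about 2 N. The chute's rear has lifted slightly, and the balls around (370,305) are still in. I continue slowly.

>>> {"method": "drive_tool", "body": {
  "moves": [0,1,0,0,0,0,0,0,1,0,0,0,0,0,0,1,0,0,0,0,0,0,1,0,0,0,0,0,0,1,0,0,0,0,0,0,0,0,0,0,0,0,0,0,0,0,0,0,0,0,0,0,0,0,0]
}}

```text
invalid input at $.moves: expected a multiple of 7 numbers
```

>>> {"method": "drive_tool", "body": {
  "moves": [0,1,0,0,0,0,0,0,1,0,0,0,0,0,0,1,0,0,0,0,0,0,1,0,0,0,0,0,0,1,0,0,0,0,0,0,1,0,0,0,0,0,0,1,0,0,0,0,0,0,0,0,0,0,0]
}}

```text
invalid input at $.moves: expected a multiple of 7 numbers
```

>>> {"method": "drive_tool", "body": {
  "moves": [0,2,0,0,0,0,0,0,2,0,0,0,0,0,0,2,0,0,0,0,0,0,2,0,0,0,0,0,0,2,0,0,0,0,0,0,2,0,0,0,0,0,0,2,0,0,0,0,0,0,2,0,0,0,0,0]
}}

```text
t: 15.75
tool_pos: [0.5088, -0.1043, 0.2906]
orientation: [1.925, 2.47, 0.004]
force: [0.2, -0.8, 1.7]
opening: 0.0007
gripper_force: 0.5
```

```bash
cat >> h.py <<'E'
def balls():
    for n in("scene","top"):
        c=robot.read_camera(n); X=cloud(c); d=X-nest
        hsv=cv2.cvtColor(c["color"],cv2.COLOR_RGB2HSV); sx=d@ex; sy=d@ey
        m=cv2.inRange(hsv,(8,70,130),(22,210,255)); m[(sx<-.15)|(sx>.2)|(abs(sy)>.15)|(X[...,2]<.006)|(X[...,2]>.12)]=0
        k,l,st,ce=cv2.connectedComponentsWithStats(m)
        print(n,[(st[i,4].item(),(1e3*np.array([sx[l==i].mean(),sy[l==i].mean(),X[l==i][:,2].max()])).round().tolist()) for i in range(1,k) if st[i,4]>10])
E
python3 -c "
from h import *
to(.03,0,.292)
balls()"
```

```text
t 15.75 stand pos mm [ 50.8   0.5 290.6] tool shift [20.8 -0.4 -1.5] turn [0.49 0.38 0.15] F [ 0.17 -0.78  1.69] open 0.0006762704248546557
scene [(35, [-39.0, -14.0, 29.0]), (41, [16.0, 12.0, 116.0]), (25, [4.0, -18.0, 37.0]), (78, [128.0, -17.0, 15.0]), (37, [143.0, 32.0, 17.0]), (512, [145.0, -54.0, 50.0]), (51, [195.0, 51.0, 48.0])]
top [(11, [180.0, 29.0, 51.0]), (65, [6.0, 19.0, 31.0]), (32, [163.0, -29.0, 57.0]), (25, [159.0, -46.0, 62.0]), (27, [21.0, -10.0, 72.0]), (41, [-2.0, -10.0, 34.0]), (11, [81.0, -24.0, 20.0]), (36, [-50.0, -9.0, 32.0]), (12, [115.0, -64.0, 15.0]), (22, [140.0, -67.0, 17.0]), (17, [29.0, -75.0, 19.0])]
```

Two calls were malformed and refused, so the third ran at once. At 20 mm/s that is still gentle, and the balls are rolling into the dish. I let them settle, then finish the tip.

>>> {"method": "drive_tool", "body": {
  "moves": [0,0,0,0,0,0,0,0,0,0,0,0,0,0,0,0,0,0,0,0,0,0,0,0,0,0,0,0,0,0,0,0,0,0,0,0,2,0,0,0,0,0,0,2,0,0,0,0,0,0,2,0,0,0,0,0]
}}

```text
t: 16.65
tool_pos: [0.5075, -0.0986, 0.2909]
orientation: [1.924, 2.469, 0.004]
force: [0.1, -0.4, 1.5]
opening: 0.0005
gripper_force: 0.4
```

>>> {"method": "drive_tool", "body": {
  "moves": [0,2,0,0,0,0,0,0,2,0,0,0,0,0,0,2,0,0,0,0,0,0,2,0,0,0,0,0,0,2,0,0,0,0,0,0,2,0,0,0,0,0,0,0,0,0,0,0,0,0,0,0,0,0,0,0]
}}

```text
t: 17.45
tool_pos: [0.5045, -0.0871, 0.2906]
orientation: [1.924, 2.47, 0.004]
force: [0.6, -1.0, 0.4]
opening: 0.0003
gripper_force: 0.3
```

Run:
```python
from h import *
to(.03,0,.292)
c=robot.read_camera("scene"); t=robot.read_camera("top")
cv2.imwrite("pics/tip2.png",np.hstack([cv2.resize(q,(400,400),interpolation=2) for q in(c["color"][200:290,260:350],t["color"][140:230,250:340])])[...,::-1])
```

```text
t 17.45 stand pos mm [ 33.    0.5 290.6] tool shift [ 3.  -0.4 -1.4] turn [0.49 0.4  0.15] F [ 0.6  -1.04  0.43] open 0.0003340670686781006
```

View pics/tip2.png

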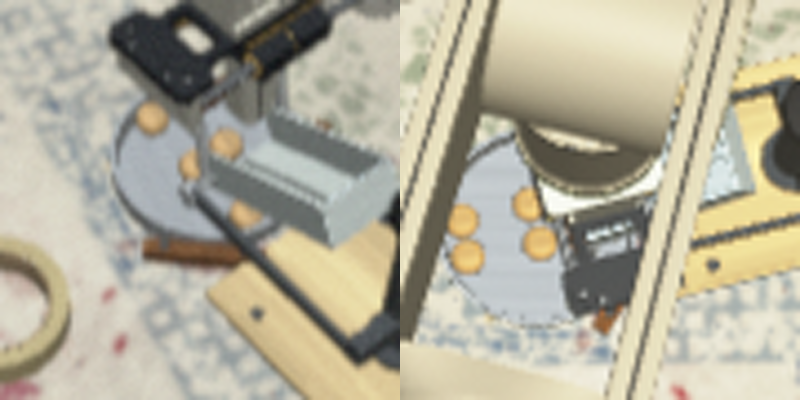

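The chute is empty and the visible balls lie in the dish, at left panel (152,118), (190,165), (225,143), (243,212) and right panel (465,237). I swing the chute back slowly and leave.

>>> {"method": "drive_tool", "body": {
  "moves": [0,-3,0,0,0,0,0,0,-4,0,0,0,0,0,0,-4,0,0,0,0,0,0,-4,0,0,0,0,0,0,-4,0,0,0,0,0,0,-4,0,0,0,0,0,0,-4,0,0,0,0,0,0,-4,0,0,0,0,0]
}}

```text
t: 18.35
tool_pos: [0.5122, -0.1175, 0.2908]
orientation: [1.924, 2.469, 0.004]
force: [0.5, -0.8, -0.3]
opening: 0.0008
gripper_force: 0.3
```

>>> {"method": "drive_tool", "body": {
  "moves": [0,-4,0,0,0,0,0,0,-4,0,0,0,0,0,0,-4,0,0,0,0,0,0,-5,0,0,0,0,0,0,-8,0,0,0,0,0,0,-5,0,0,0,0,0,0,0,0,0,0,0,0]
}}

```text
t: 19.05
tool_pos: [0.5196, -0.147, 0.2911]
orientation: [1.925, 2.469, 0.004]
force: [0.3, 0.1, -0.7]
opening: 0.0003
gripper_force: 0.0
```

>>> {"method": "drive_tool", "body": {
  "moves": [0,0,0,-20,0,0,0,0,0,0,-40,0,0,0,0,0,0,-45,0,0,0,0,0,0,-45,0,0,0,0,40,0,-30,0,0,0,0,45,0,0,0,0,0,0,45,0,0,0,0,0,0,45,0,0,0,0,0]
}}

```text
t: 19.85
tool_pos: [0.4741, 0.0257, 0.4703]
orientation: [1.925, 2.468, 0.005]
force: [1.7, 0.8, -1.3]
opening: 0.0003
gripper_force: 0.0
```

>>> {"method": "drive_tool", "body": {
  "moves": [0,45,0,0,0,0,0,0,45,0,0,0,0,0,0,45,0,0,0,0,0,0,45,0,0,0,0,0,0,45,0,0,0,0,0,0,40,0,0,0,0,0,0,0,0,0,0,0,0,0,0,0,0,0,0,0]
}}

```text
t: 20.65
tool_pos: [0.4096, 0.282, 0.4678]
orientation: [1.921, 2.472, 0.003]
force: [0.9, -0.9, -0.5]
opening: 0.0006
gripper_force: 0.0
```

Run:
```python
from h import *
to(.03,0,.5)
balls()
for n in("scene","top"):
    c=robot.read_camera(n); X=cloud(c); d=X-nest; sx=d@ex; sy=d@ey; z=X[...,2]
    hsv=cv2.cvtColor(c["color"],cv2.COLOR_RGB2HSV)
    b=(cv2.inRange(hsv,(8,70,130),(22,210,255))>0)&(np.hypot(sx,sy)<.07)&(z>.006)&(z<.05)
    print(n,"ball px",b.sum(),"z",np.percentile(z[b],[5,50,99]).round(3))
    m=(np.hypot(sx-.19,sy)<.022)&(z>.14)&(z<.19); print("cap z",np.median(z[m]).round(4))
    m=(cv2.inRange(hsv,(3,90,50),(14,255,220))>0)&(z>.09)&(z<.15)&(abs(sy)<.06)&(sx>-.03)&(sx<.1)
    print("bar",[(q[m].min().round(4),np.median(q[m]).round(4),q[m].max().round(4)) for q in(sx,z)],m.sum())
    m=(np.hypot(sx,sy)<.08)&(abs(z-.0215)<.0045)&(np.hypot(sx,sy)>.06)&(sx<0); x=X[m]
    A=np.c_[2*x[:,:2],np.ones(len(x))]; a=np.linalg.lstsq(A,(x[:,:2]**2).sum(1),rcond=None)[0]; e=np.r_[a[:2],0]-nest
    print("dish stand",e@ex,e@ey)
```

```text
t 20.65 stand pos mm [-348.    -2.3  467.8] tool shift [-378.2    0.6  -29.4] turn [0.47 0.42 0.29] F [ 0.89 -0.9  -0.5 ] open 0.0005699729344669174
scene [(77, [-49.0, 1.0, 31.0]), (29, [4.0, 10.0, 119.0]), (35, [3.0, -15.0, 30.0]), (14, [49.0, -60.0, 18.0]), (48, [149.0, -39.0, 47.0]), (13, [193.0, 42.0, 43.0]), (139, [140.0, -69.0, 16.0])]
top [(57, [106.0, 70.0, 120.0]), (29, [166.0, 63.0, 54.0]), (91, [140.0, 50.0, 53.0]), (16, [179.0, 30.0, 43.0]), (46, [-2.0, 18.0, 33.0]), (113, [132.0, -29.0, 58.0]), (94, [-53.0, 6.0, 32.0]), (280, [134.0, -57.0, 59.0]), (42, [-2.0, -10.0, 32.0]), (31, [50.0, -55.0, 20.0]), (15, [28.0, -75.0, 20.0])]
scene ball px 145 z [0.017 0.023 0.03 ]
cap z 0.1639
bar [(np.float64(0.0598), np.float64(0.0659), np.float64(0.0714)), (np.float64(0.1179), np.float64(0.1227), np.float64(0.1284))] 93
dish stand 0.002805743994038552 -0.0011189589770998366
top ball px 183 z [0.018 0.025 0.032]
cap z 0.1647
bar [(np.float64(0.0554), np.float64(0.0619), np.float64(0.0681)), (np.float64(0.1178), np.float64(0.1243), np.float64(0.1288))] 123
dish stand 0.0010121849045520018 0.0024249193060857785
```

Run:
```python
from h import *
for n in("scene","top"):
    c=robot.read_camera(n); o=dict(np.load(n+"5.npz")); X=cloud(c); d=X-nest; sx=d@ex; sy=d@ey
    df=np.abs(c["color"].astype(int)-o["color"].astype(int)).sum(2)>70
    df[(sx<-.12)|(sx>.27)|(abs(sy)>.14)]=0
    df=cv2.morphologyEx(df.astype(np.uint8),cv2.MORPH_OPEN,np.ones((2,2)))
    k,l,st,ce=cv2.connectedComponentsWithStats(df)
    for i in range(1,k):
        if st[i,4]>5: m=l==i; print(n,ce[i].round().tolist(),st[i,4],(1e3*np.array([np.median(q[m]) for q in(sx,sy,X[...,2])])).round(),"rgb",c["color"][m].mean(0).round(),"was",o["color"][m].mean(0).round())
c=robot.read_camera("wrist"); print("wrist cam pos",(-c["R"].T@c["t"]).round(3),"axis",c["R"][2].round(3))
```

```text
scene [343.0, 224.0] 98 [ 37. 133.  -2.] rgb [211. 210. 192.] was [146. 145. 133.]
scene [298.0, 225.0] 90 [-45.   6.  21.] rgb [195. 175. 141.] was [163. 169. 173.]
scene [307.0, 236.0] 70 [  6. -13.  25.] rgb [187. 163. 125.] was [158. 162. 164.]
scene [336.0, 254.0] 324 [118.  10.  36.] rgb [199. 210. 211.] was [182. 162. 130.]
top [352.0, 158.0] 611 [252.  59.   1.] rgb [210. 201. 166.] was [101. 100.  89.]
top [328.0, 149.0] 105 [183. 100.   1.] rgb [204. 196. 162.] was [170. 163. 137.]
top [326.0, 140.0] 8 [187. 130.  -1.] rgb [222. 214. 190.] was [200. 194. 168.]
top [302.0, 197.0] 1161 [ 61. -38.  20.] rgb [181. 176. 159.] was [184. 174. 145.]
top [349.0, 164.0] 37 [205.   5. 164.] rgb [106. 105. 100.] was [123. 120. 109.]
top [326.0, 185.0] 87 [142. -19.  35.] rgb [183. 184. 165.] was [214. 194. 149.]
top [281.0, 191.0] 113 [-1. -4. 24.] rgb [198. 172. 127.] was [189. 196. 198.]
top [265.0, 194.0] 113 [-51.   4.  23.] rgb [198. 172. 126.] was [190. 196. 199.]
top [366.0, 198.0] 99 [257. -88.  -1.] rgb [197. 196. 180.] was [131. 125. 106.]
top [337.0, 208.0] 535 [162. -90.   
[... 321 characters left out ...]
 -127.   -1.] rgb [190. 190. 177.] was [232. 225. 197.]
top [321.0, 211.0] 10 [107. -91.  -2.] rgb [189. 189. 178.] was [227. 218. 185.]
top [370.0, 214.0] 9 [ 256. -140.   -1.] rgb [178. 181. 170.] was [215. 210. 186.]
top [312.0, 219.0] 50 [  76. -108.   -0.] rgb [190. 188. 176.] was [227. 218. 186.]
top [296.0, 220.0] 11 [  25. -100.   -0.] rgb [163. 170. 169.] was [215. 205. 173.]
top [329.0, 221.0] 29 [ 122. -128.   -0.] rgb [194. 193. 179.] was [229. 220. 188.]
top [302.0, 226.0] 6 [  36. -121.   -1.] rgb [212. 174. 159.] was [226. 217. 184.]
top [313.0, 228.0] 11 [  69. -137.   -1.] rgb [199. 147. 136.] was [231. 224. 192.]
wrist cam pos [0.392 0.356 0.447] axis [ 0.079 -0.28  -0.957]
```

Run:
```python
from h import *
s=dict(np.load("scene5.npz")); p=ray(s,(314.7,247.7),.018)-nest; print("5th ball stand",p@ex,p@ey)
c=robot.read_camera("wrist"); K=c["mtx"]; v,u=np.mgrid[:420,:560]
a=(u-K[0,2])/K[0,0]; b=(v-K[1,2])/K[1,1]; th=np.hypot(a,b); k=np.sin(th)/np.maximum(th,1e-9)
ry=np.stack([a*k,b*k,np.cos(th)],-1)@c["R"]; o=-c["R"].T@c["t"]
P=o+ry*((.018-o[2])/ry[...,2])[...,None]; d=P-nest; sx=d@ex; sy=d@ey
hsv=cv2.cvtColor(c["color"],cv2.COLOR_RGB2HSV); m=cv2.inRange(hsv,(8,70,60),(24,230,255)); m[(ry[...,2]>-.1)|(np.hypot(sx,sy)>.08)]=0
kk,l,st,ce=cv2.connectedComponentsWithStats(m)
for i in range(1,kk):
    if st[i,4]>8: q=l==i; print(ce[i].round(),st[i].tolist(),"stand",(1e3*np.array([sx[q].min(),sx[q].max(),sy[q].min(),sy[q].max()])).round(),c["color"][q].mean(0).round())
```

```text
5th ball stand 0.05276018053870947 -0.013201306764707599
[270. 346.] [267, 334, 10, 24, 139] stand [-79. -25. -10.   5.] [176. 140.  62.]
[280. 345.] [278, 334, 5, 24, 113] stand [-79. -25.   8.  16.] [173. 139.  58.]
[276. 380.] [231, 361, 87, 33, 1545] stand [-16.  74. -77.  79.] [84. 68. 28.]
```

>>> {"method": "drive_tool", "body": {
  "moves": [0,-15,-35,20,0,0,0,0,-20,-40,25,0,0,0,0,-20,-40,25,0,0,0,0,-5,-35,30,0,0,0,0,0,0,0,0,0,0,0,0,0,0,0,0,0]
}}

```text
t: 21.65
tool_pos: [0.2815, 0.1869, 0.3677]
orientation: [1.925, 2.469, 0.004]
force: [1.1, 0.7, 0.1]
opening: 0.0004
gripper_force: 0.0
```

Run:
```python
from h import *
to(.03,0,.5)
c=robot.read_camera("wrist"); K=c["mtx"]; v,u=np.mgrid[:420,:560]; D=c["depth"]
a=(u-K[0,2])/K[0,0]; b=(v-K[1,2])/K[1,1]; th=np.hypot(a,b); k=np.sin(th)/np.maximum(th,1e-9)
rc=np.stack([a*k,b*k,np.cos(th)],-1); ry=rc@c["R"]; o=-c["R"].T@c["t"]
P=o+ry*((.018-o[2])/ry[...,2])[...,None]; d=P-nest; sx=d@ex; sy=d@ey
X=o+ry*(D/np.maximum(rc[...,2],.02))[...,None]
hsv=cv2.cvtColor(c["color"],cv2.COLOR_RGB2HSV); m=cv2.inRange(hsv,(8,70,60),(24,230,255)); m[(ry[...,2]>-.1)|(np.hypot(sx,sy)>.085)]=0
kk,l,st,ce=cv2.connectedComponentsWithStats(m)
print("cam stand",(o-nest)@ex,(o-nest)@ey,o[2])
for i in range(1,kk):
    if st[i,4]>5: q=l==i; e=X[q]-nest; print(ce[i].round(),st[i].tolist(),"plane",(1e3*np.array([sx[q].mean(),sy[q].mean()])).round(),"depth",(1e3*np.median(np.c_[e@ex,e@ey,e[:,2]],0)).round(),c["color"][q].mean(0).round())
```

```text
t 21.65 stand pos mm [-286.7 -149.6  367.7] tool shift [-317.9  150.2 -128.8] turn [0.51 0.4  0.11] F [1.07 0.74 0.06] open 0.00043403902174117385
cam stand -0.36441194055835413 -0.14956029130584256 0.3470440067346885
[359. 377.] [317, 351, 84, 42, 1799] plane [-10. -23.] depth [-307. -129.  294.] [71. 57. 25.]
```

>>> {"method": "drive_tool", "body": {
  "moves": [0,0,0,0,0,0,8.5,0,0,0,0,0,0,8.5,0,0,0,0,0,0,8.5,0,0,0,0,0,0,8.5,0,0,0,0,0,0,8.5,0,0,0,0,0,0,8.5,0,0,0,0,0,0,8.5,0,0,0,0,0,0,8.5]
}}

```text
t: 22.5
tool_pos: [0.2837, 0.1882, 0.3712]
orientation: [2.983, 0.963, 0.019]
force: [-0.2, 0.4, 0.1]
opening: 0.0002
gripper_force: 0.0
```

>>> {"method": "drive_tool", "body": {
  "moves": [0,0,0,0,0,0,8.5,0,0,0,0,0,0,8.5,0,0,0,0,0,0,8.5,0,0,0,0,0,0,8.5,0,0,0,0,0,0,0,0,0,0,0,0,0,0]
}}

```text
t: 23.1
tool_pos: [0.283, 0.1878, 0.37]
orientation: [3.137, 0.066, 0.019]
force: [-0.0, -0.4, -0.2]
opening: 0.0005
gripper_force: 0.0
```

Run:
```python
from h import *
c=robot.read_camera("wrist"); K=c["mtx"]; v,u=np.mgrid[:420,:560]; D=c["depth"]
a=(u-K[0,2])/K[0,0]; b=(v-K[1,2])/K[1,1]; th=np.hypot(a,b); k=np.sin(th)/np.maximum(th,1e-9)
rc=np.stack([a*k,b*k,np.cos(th)],-1); ry=rc@c["R"]; o=-c["R"].T@c["t"]
P=o+ry*((.018-o[2])/ry[...,2])[...,None]; d=P-nest; sx=d@ex; sy=d@ey
X=o+ry*(D/np.maximum(rc[...,2],.02))[...,None]
hsv=cv2.cvtColor(c["color"],cv2.COLOR_RGB2HSV); m=cv2.inRange(hsv,(8,60,50),(24,230,255)); m[(ry[...,2]>-.1)|(np.hypot(sx,sy)>.085)]=0
kk,l,st,ce=cv2.connectedComponentsWithStats(m)
print("cam stand",(o-nest)@ex,(o-nest)@ey,o[2],"nest px visible",np.argwhere(np.hypot(sx,sy)<.004)[:2].tolist())
for i in range(1,kk):
    if st[i,4]>5: q=l==i; e=X[q]-nest; print(ce[i].round(),st[i].tolist(),"plane",(1e3*np.array([sx[q].mean(),sy[q].mean()])).round(),"depth",(1e3*np.median(np.c_[e@ex,e@ey,e[:,2]],0)).round(),c["color"][q].mean(0).round())
```

```text
cam stand -0.27004997900612077 -0.07020525985480158 0.3508602341128684 nest px visible [[30, 484], [30, 485]]
[449.  17.] [440, 7, 19, 20, 304] plane [-49.  19.] depth [-54.  17.  25.] [156. 125.  71.]
[481.  18.] [472, 9, 19, 19, 292] plane [-1. 19.] depth [-6. 17. 24.] [146. 116.  66.]
[508.  21.] [503, 11, 12, 19, 144] plane [45. 17.] depth [43. 16. 20.] [109.  85.  47.]
[452.  38.] [443, 28, 20, 21, 300] plane [-51.  -6.] depth [-56.  -8.  25.] [163. 130.  75.]
[486.  41.] [477, 31, 19, 20, 296] plane [ -1. -10.] depth [ -6. -12.  24.] [148. 118.  67.]
[513.  42.] [508, 33, 11, 18, 133] plane [ 45. -11.] depth [ 43. -11.  19.] [105.  82.  44.]
[517.  84.] [504, 68, 28, 30, 192] plane [ 41. -64.] depth [ 41. -65.  16.] [104.  69.  34.]
[454.  76.] [452, 72, 4, 8, 17] plane [-60. -51.] depth [-48. -50.   0.] [177. 161. 117.]
[501.  90.] [500, 89, 4, 3, 9] plane [ 10. -71.] depth [ 24. -71.   1.] [144. 117. 101.]
```

All six balls are seen in the dish, in three pairs at x about -53, -3 and +48 mm. The chute is back, the lip is at about 40 mm, and the arm is clear.

```bash
python3 -c "
from plant import robot
print(robot.close_job())"
```

```text
the job is handed in; nothing more can be done
None
```

The job is handed in, though it gave back no verdict: by my last measurements the dish is within 3 mm of the nest with all six balls in it, the lip hangs about 16 mm above the rim, the chute has swung back and the arm is clear.

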